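# Set the slotted fence of a trimming jig against its stop and clamp it

## Task

Set up the trimming jig: slide the loose fence along its slotted bolt holes until its foot bears lightly against the small steel setting stop that marks its place. Then, with the fence still up against the stop, swing the clamp lever clockwise until it holds the fence firmly, but do not force it (the swing stiffens gently, so stop as soon as the lever is clearly tighter than when it turned free). Be gentle with the stop and leave the things lying around where they are.

Things in the scene. Friction and masses are not known exactly. Their poses are not given: they have to be found in the camera images.
- jig: Fixed jig base, a plate 200 x 200 x 14 mm, plywood with an aluminium top. Origin at the centre of its underside, z up. The fence slides along the jig's y axis; the stop is on the +y side. Two 8 mm steel bolts stand on it at y = 0: the one at x = +55 mm has a plain head 18 mm across (top 30 mm above the table), the one at x = -55 mm carries the clamp lever.
- fence: Loose dark steel angle bracket, about 0.4 kg: a foot 170 mm (x) by 84 mm (y) by 8 mm thick with two slots 10 mm wide, 56 mm long (along y) at x = -55 and +55 mm, lying on the jig with the bolts through the slots, and an upright wall along its -y edge. Origin at the centre of the foot's underside, 14 mm above the table; axes as the jig's within 2 degrees. It slides with 1 to 4 N.
- fence_grip (a point): Middle of the fence's wall, where it can be pinched from above, 40 mm above the table. The wall is 170 mm long (x), 9 mm thick (y), its centre 37.5 mm behind the fence's origin (-y), its top 52 mm above the table. Only the flat foot (top 22 mm above the table) lies within 35 mm of it here.
- fence_edge (a point): Middle of the foot's +y edge, 6 mm above the foot's underside: the place that meets the stop.
- stop: Setting stop fixed on the jig: a steel block 36 mm (x) by 26 mm (y) by 16 mm high with a round contact button 10 mm across on its -y face. It is rigid. Origin under the button's front face, on the jig's top; axes parallel to the jig's.
- stop_face (a point): Front of the stop's button, 6 mm above the jig's top; the fence's edge is up against it when fence_edge is here (y offset 0 in the jig's axes). 14 to 40 mm of gap at the start.
- clamp_lever (a joint): Angle, rad: 0 open, grows as the lever is swung clockwise seen from above (tightening), to 2.6 at most; starts at 0 to 0.2 and stays where left. At 0 the lever points 260 degrees counter-clockwise from the jig's +x axis. The pad first touches the fence somewhere between 0.6 and 1.7 (it differs each time); from there its load grows by about 450 N per rad: firm above 25 N, over-tight above 80 N.
- lever_axis (a point): On the clamp lever's turning axis, 76 mm above the table, at the height of the lever's round bar (10 mm thick, black). To turn the lever free takes a sideways push of 6 to 10 N at 60 mm from the axis; once the pad touches, the push grows by about 30 N per rad.
- lever_tip (a point): Centre of the 16 mm ball at the lever's end, 75 mm from the axis, 76 mm above the table. The bar and ball pass 16 mm above the fence's wall.
- clamp_nut: The clamp's steel nut round the bolt under the lever, and below it the sprung square pad it carries (22 x 22 x 5 mm), which presses on the fence's foot. The nut moves down 5 mm per rad of the lever. Origin on the bolt's axis, 35.5 mm above the table when the lever is at 0; how far the pad hangs below it differs each time and is not measured.
- sanding_block: Bystander: black sanding block 42 x 61 x 36 mm on the table behind the jig. Origin under its centre.
- small_jar: Bystander: small glass jar with a yellowish lid, 38 mm across, 46 mm high, to the left of the jig. Origin under its centre.
- panel: Bystander: brown sample panel 95 x 60 x 8 mm lying to the right of the jig. Origin under its centre.
- spatula: Bystander: wooden spatula 150 x 38 x 10 mm behind the jig. Origin under its centre.
- green_pen: Bystander: white and green marker pen 135 mm long, 17 mm thick, left of the jig. Origin under its centre.
Things that resemble listed ones, but are neither listed nor needed, are in the scene too. Of the things like the fence, leave any that is orange or pink; of the rest the larger one is meant.

How it is judged:
On the way, in this order (a step that is already met when the one before it is completed fails the run):
1. the fence's foot bears against the stop (over 1 N) (contact force between fence and stop above 1 N), for 0.15 s.
2. the clamp pad presses the fence with over 25 N while the fence is within 2 mm of the stop (contact force between clamp_nut and fence above 25 N and y of fence_edge in the frame of stop_face above -0.002 m), for 0.2 s.
At the end, for the whole second after the job is handed in: The fence's edge is within 2 mm of the stop's face, the clamp pad presses the fence with 25 to 80 N, and the fence lies flat and at rest (all of step 2 and y of fence_edge in the frame of stop_face below 0.002 m and angle between fence's own z axis and vertical below 0.03 rad and linear speed of fence below 0.01 m/s); the robot touches nothing.
It fails at once if the fence is pushed against the stop with more than 25 N (contact force between fence and stop above 25 N).
It fails at once if the clamp is over-tightened (pad load above 80 N) (contact force between clamp_nut and fence above 80 N).
It fails at once if the fence is tipped (angle between fence's own z axis and vertical above 0.08 rad).
It fails at once if a thing lying around the jig is moved more than 15 mm (distance of any of sanding_block, small_jar, panel, spatula, green_pen from where it was at the start of the episode above 0.015 m).
It also fails if it takes over 72 s, if anything falls off the work surface, if the arm or the gripper's body presses on something with over 40 N, if the wrist force passes 120 N, or if a joint passes its speed limit or range.

## Robot

A 7-joint arm with a two-finger parallel gripper is mounted at the origin on a cart in front of the work surface, level with it; the furniture and walls round the work are solid. World frame = base frame: x ahead of the robot, y to its left, z up, the work surface at z = 0. Lengths are in m, angles in rad, forces in N, time in s.
With the tool pointing down it reaches from about 0.4 to 0.85 m from the base axis. Payload 4.5 kg.
Tool frame: the origin (TCP) lies on the centre line of the jaws, within the pads' length; the fingertips stand 11 mm ahead of it and the grasp point (between the pads) lies 8 mm behind it; z points along the fingers, x is the direction in which the jaws open and shut, and the axes are right-handed (so a half turn about z gives the same grasp; the last joint's range is limited). The gripper opens to 88 mm and grips with 3 to 60 N. Pads are 18 mm wide; open, the fingers measure 123 mm over their backs; the gripper's body (75 mm by 187 mm) begins 45 mm behind the grasp point.
Start: joints at [1.218, 0.689, -0.195, 1.565, 0.157, 0.902, -0.215], TCP at [0.236, -0.579, 0.25] pointing down, gripper open.
Joint ranges: [-3.01, 3.01], [-0.46, 2.08], [-1.47, 1.51], [0.13, 2.56], [-1, 4.14], [0.04, 2.09], [-2.66, 2.66]. Speed limits (rad/s): [2.57, 2.57, 3.14, 3.14, 3.14, 3.14, 3.14].

## Interface

Orientations are given as a unit quaternion [x, y, z, w].
In Python, from plant import r, vision, order, nets gives the robot as it stands.
- The arm moves only by the tool send_rows, never from a script. Its argument "series" is a list of rows, each an object with "delta_pos": the shift along the tool's x, y, z in cm, a list of three; "turn": the turn about the tool's z in degrees; "jaw": the closure, from 0 (fully open) to 1 (shut). In form: [{"delta_pos": [x, y, z], "turn": turn, "jaw": jaw}, ...]. A call has 1 to 8 rows; each row is the pose to reach, as a shift and turn from the pose commanded when the call began, along the tool's axes at that moment; what a row does not reach only later rows make up. A row lasts 1/12 s, in which the tool goes at most 41.7 mm and 7.16 degrees, less where a joint would pass 70% of its speed; a pose out of reach is approached as far as the arm can. A call with a gripper value outside its range is refused whole. The fingers move at their own pace and stop on an object; "force" is the grip in N (left out, the last holds). Time passes only in rows, so rows that repeat a pose let the fingers close. It gives the time, the measured TCP pose, the force and the opening at its end, in the units of the state.
- r.get_state(): the state, without advancing time (a new reading comes with each control period).
- vision.snapshot(name): name is "scene" or "top" or "wrist"; returns the picture (420x560x3 uint8, blue, green, red); there is no depth.
- vision.camera_params(name): a dict with "intrinsics" (3x3 intrinsics, pixels), "D" ([k1, k2, p1, p2, k3] as OpenCV has them; the pictures are not rectified), "extrinsics" (4x4, takes a point from world to camera coordinates). Camera axes: x right, y down, z forward; pixel columns grow to the right and rows downward; lengths in m; the calibration is good to about 2 mm. A picture is of the moment at which its call begins: read the wrist's pose just before it. camera_params takes no time and is no camera call; for the wrist camera it gives the pose at the moment of the call.
- order.finish_job(): hands the job in, once; it reports no verdict.
Trained networks look in the newest picture that a camera, given by its name, has taken for a name from the list of things; names that differ only in an ending like _2 or _b are one class to them, and where a whole thing is asked for, a point or a joint stands for the part that bears it (a point fixed in the world has none). Each returns a list of dicts, best first, with "score" (0 to 1); they miss things now and then, are a little off and sometimes report something else, mostly with a low value. They report only what shows in the picture. A call takes as long as a camera call. They do not tell look-alikes from the thing itself.
- nets.boxes_of(camera, label): "location" ([row, column] as shares, 0 to 1, of the picture: columns of its width, rows of its height, amid what is visible of it).
- nets.trace(camera, label): "region" (420x560 bool, what is visible of it) and "location" ([row, column] as shares, 0 to 1, of the picture: columns of its width, rows of its height, amid what is visible of it).
The state is a dict: "clock": time; "q": joint angles; "qd": joint speeds; "joint_torque": joint torques, N m; "tool_pos": TCP position; "eef_rot": TCP orientation; "contact_force": force on the tool from outside, world axes, zero at the start; "moment": the same for the moment, N m; "opening": opening from 0.0 (shut) to 1.0 (fully open).
Only numpy, scipy, OpenCV 4.12 (cv2) and the standard library are available. Lean on these libraries where they do the work, as an engineer would, in place of code of your own. Each camera call takes 0.05 s, during which the arm holds its last target.

## Working session

There is one attempt and no reset: what is moved stays moved. The work goes in short steps, Python scripts to look and compute and a tool call to move; the robot and the scene stay as the last step left them, time stands still between calls to the robot, and variables do not carry over. Pictures are saved under pics/ and viewed, and the job is handed in when it is done.

Besides the shell and the picture viewer there is one more tool, called after "Emit:" in YAML: its name, and indented under it one key for each argument. send_rows: Moves the arm, as the interface text tells. Its arguments: {"type":"object","properties":{"series":{"type":"array"},"force":{"type":"number"}},"required":["series"]}

```bash
ls; mkdir -p pics; python3 - <<'E'
from plant import r, vision, order, nets
import cv2
print(r.get_state())
for n in ("scene","top","wrist"):
    im=vision.snapshot(n); cv2.imwrite(f"pics/{n}0.png",im)
    print(n,vision.camera_params(n))
E
```

```text
pics
{'clock': 0.0, 'q': array([ 1.21781921,  0.68998486, -0.19451437,  1.56635424,  0.15728913,
        0.90246385, -0.21515995]), 'qd': array([ 9.65428591e-04, -2.16950249e-03, -1.44633554e-05, -5.36838470e-05,
       -1.33045375e-04, -9.14147128e-04, -2.43693752e-04]), 'joint_torque': array([ 3.96849364e-04, -5.27560437e+01, -1.26677223e+00, -1.53428900e+01,
       -5.26194088e-02,  6.58022487e-03,  1.73735693e-04]), 'tool_pos': array([ 0.23548304, -0.57828269,  0.24890674]), 'eef_rot': array([ 8.29825968e-01, -5.58021536e-01, -7.86777285e-04, -4.57295933e-04]), 'contact_force': array([ 0.04266973, -0.423367  ,  0.77285793]), 'moment': array([-0.00297301, -0.03155556, -0.02123933]), 'opening': 1.0013407741016198}
scene {'intrinsics': array([[509.79652562,   0.        , 280.17218006],
       [  0.        , 509.79652562, 208.72305762],
       [  0.        ,   0.        ,   1.        ]]), 'D': array([-0.04401998,  0.        ,  0.        ,  0.        ,  0.        ]), 'extrinsics': array([[-0.72676917, -0.68671504,  0.01513367,  0.40659991],
       [-0.53007762,  0.54671132, -0.6481700
[... 468 characters left out ...]

       [-0.98101729,  0.00336724, -0.19389106,  0.62043537],
       [ 0.19386737, -0.00632911, -0.98100733,  1.25427475],
       [ 0.        ,  0.        ,  0.        ,  1.        ]])}
wrist {'intrinsics': array([[308.2913879 ,   0.        , 279.35300722],
       [  0.        , 308.2913879 , 211.07315521],
       [  0.        ,   0.        ,   1.        ]]), 'D': array([-0.05561873,  0.        ,  0.        ,  0.        ,  0.        ]), 'extrinsics': array([[ 0.3783878 , -0.92564611, -0.00139554, -0.6248874 ],
       [-0.88649646, -0.36281711,  0.28720685, -0.04036621],
       [-0.26635823, -0.10743842, -0.95786757,  0.39039026],
       [ 0.        ,  0.        ,  0.        ,  1.        ]])}
```

View pics/top0.png

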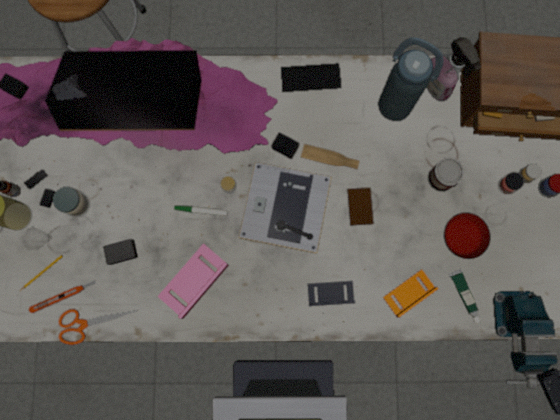

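View pics/scene0.png

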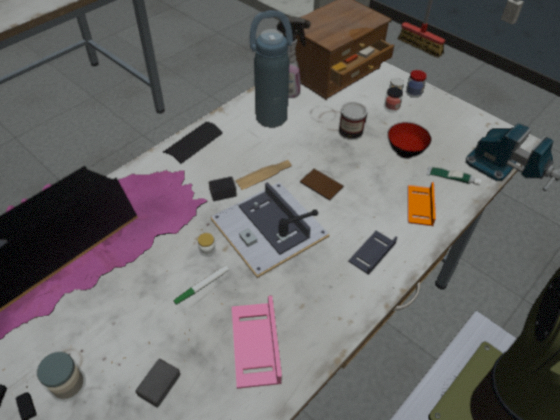

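View pics/wrist0.png

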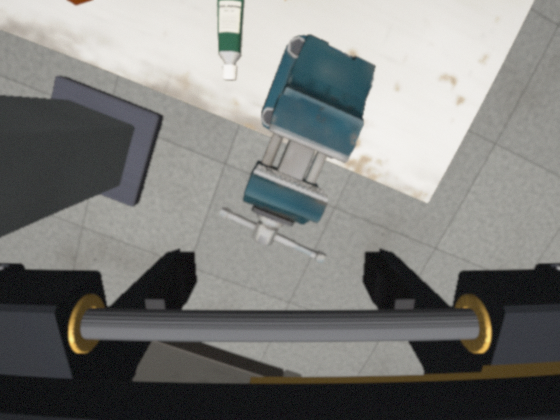

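The gripper starts at the right. In the top view the jig is at about (287,206). Things that could be taken for the fence:
- dark grey piece on the jig, at (292,205)
- smaller dark grey piece on the table, at (331,293)
- pink piece at (195,280)
- orange piece at (410,293)

By the description it is the dark one on the jig, with the bolts through its slots. I'll check it in a close crop.

```bash
python3 - <<'E'
import cv2
im=cv2.imread("pics/top0.png")[150:265,225:345]
cv2.imwrite("pics/c1.png",cv2.resize(im,None,fx=5,fy=5,interpolation=cv2.INTER_CUBIC))
im=cv2.imread("pics/scene0.png")[165:285,195:340]
cv2.imwrite("pics/c2.png",cv2.resize(im,None,fx=5,fy=5,interpolation=cv2.INTER_CUBIC))
E
```

```text
(no output)
```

View pics/c1.png

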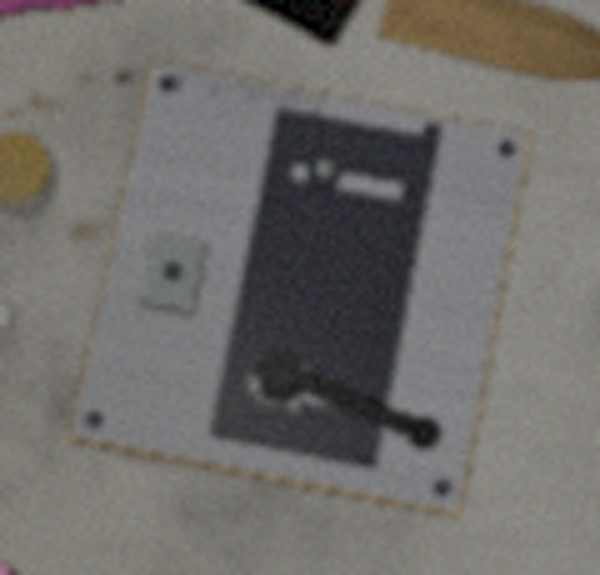

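View pics/c2.png

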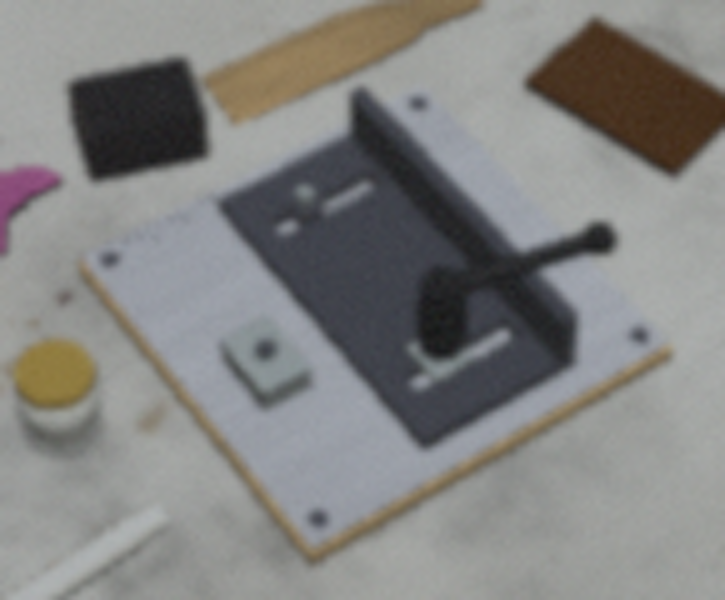

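The crop confirms it: the dark grey fence lies on the jig with bolts through its slots. The lever is at the near bolt and points to the lower right. The stop is at about (260,205) in the top view. Next I'll fit the poses.

```bash
cat > h.py <<'E'
import numpy as np, cv2
from plant import r, vision, order, nets
def cam(n):
    p=vision.camera_params(n); return p
def proj(P,p):
    E=p["extrinsics"]; rv=cv2.Rodrigues(E[:3,:3])[0]
    return cv2.projectPoints(np.array(P,float).reshape(-1,1,3),rv,E[:3,3],p["intrinsics"],p["D"])[0].reshape(-1,2)
def ray(uv,p,z):
    E=p["extrinsics"]; n=cv2.undistortPoints(np.array(uv,float).reshape(-1,1,2),p["intrinsics"],p["D"]).reshape(-1,2)
    R=E[:3,:3]; c=-R.T@E[:3,3]; d=np.c_[n,np.ones(len(n))]@R
    return c+d*((z-c[2])/d[:,2])[:,None]
E
python3 - <<'E'
from h import *
from scipy.optimize import least_squares
pt,ps=cam("top"),cam("scene")
T=np.array([[155,68],[535,130],[462,513],[72,438]])/5+[225,150]
S=np.array([[668,345],[313,548],[82,258],[425,95]])/5+[195,165]
# top: UL=(+x,+y), UR=(+x,-y), LR=(-x,-y), LL=(-x,+y)
L=np.array([[.1,.1],[.1,-.1],[-.1,-.1],[-.1,.1]])
Ls=np.array([[-.1,-.1],[-.1,.1],[.1,.1],[.1,-.1]])
def W(q,l,z):
    c,s=np.cos(q[2]),np.sin(q[2]); R=np.array([[c,-s],[s,c]]); return np.c_[l@R.T+q[:2],np.full(len(l),z)]
def fit(use):
    def f(q):
        o=[]
        if 't' in use:o.append(proj(W(q,L,.014),pt)-T)
        if 's' in use:o.append(proj(W(q,Ls,.014),ps)-S)
        return np.concatenate(o).ravel()
    return least_squares(f,[.6,0,0])
for u in('t','s','ts'):
    s=fit(u); print(u,s.x,np.round(s.fun,1))
q=s.x
inv=lambda P:((P[:,:2]-q[:2])@np.array([[np.cos(q[2]),-np.sin(q[2])],[np.sin(q[2]),np.cos(q[2])]]))*1000
def tt(name,pts,z,c=None):
    P=ray(np.array(pts)/5+[225,150],pt,z);print("T",name,np.round(P,4).tolist(),np.round(inv(P),1).tolist())
def ss(name,pts,z):
    P=ray(np.array(pts)/5+[195,165],ps,z);print("S",name,np.round(P,4).tolist(),np.round(inv(P),1).tolist())
tt("stop top -y face mid",[[203,275]],.030)
tt("fence foot +y edge",[[277,108],[212,435]],.022)
tt("ball",[[423,432]],.076); tt("hub",[[280,372]],.076)
tt("boltfar",[[323,168]],.03); 
ss("edge",[[220,200],[427,440]],.022); ss("ball",[[600,238]],.076); ss("hub",[[443,285]],.076); ss("boltfar",[[303,195]],.03)
ss("wall top outer near end", [[578,318]],.052); ss("wall far",[[357,90]],.052)
E
```

```text
t [ 0.60890672 -0.01747832 -0.19306144] [-0.8 -1.8  0.3  0.2  0.8  0.8 -0.3  0.7]
s [ 0.60615462 -0.01317353 -0.20378345] [ 1.8  0.2 -0.6  1.6 -1.4 -0.2  0.2 -2.6]
ts [ 0.60781203 -0.01554279 -0.19833348] [-1.3 -1.5 -0.3  0.8 -0.2  1.4 -1.3  0.9  2.  -1.  -0.   0.5 -1.2 -0.9
  0.  -3.4]
T stop top -y face mid [[0.6109, 0.0336, 0.03]] [[-6.7, 48.8]]
T fence foot +y edge [[0.6983, -0.003, 0.022], [0.5319, 0.0291, 0.022]] [[86.2, 30.1], [-83.2, 28.8]]
T ball [[0.5262, -0.0733, 0.076]] [[-68.7, -72.7]]
T hub [[0.5552, -0.0054, 0.076]] [[-53.6, -0.4]]
T boltfar [[0.6652, -0.0262, 0.03]] [[58.4, 0.9]]
S edge [[0.6959, -0.0023, 0.022], [0.5303, 0.0306, 0.022]] [[83.7, 30.4], [-85.1, 30.0]]
S ball [[0.5244, -0.0728, 0.076]] [[-70.5, -72.6]]
S hub [[0.5559, -0.0054, 0.076]] [[-52.9, -0.2]]
S boltfar [[0.6649, -0.027, 0.03]] [[58.2, 0.0]]
S wall top outer near end [[0.5133, -0.0476, 0.052]] [[-86.4, -50.0]]
S wall far [[0.6795, -0.0782, 0.052]] [[82.6, -47.4]]
```

```bash
cat >> h.py <<'E'
from scipy.spatial.transform import Rotation as Ro
JQ=np.array([.6078,-.0155,-.1983])
def jw(x,y,z,q=None):
    q=JQ if q is None else q
    c,s=np.cos(q[2]),np.sin(q[2]); return np.array([q[0]+c*x-s*y,q[1]+s*x+c*y,z])
def go(target,ang=None):
    s=r.get_state(); R=Ro.from_quat(s["eef_rot"]).as_matrix()
    d=R.T@(np.array(target)-s["tool_pos"])*100
    a=np.degrees(np.arctan2(R[1,0],R[0,0]))
    print("clock",round(s["clock"],2),"tool",s["tool_pos"].round(4),"ang",a.round(2),"F",s["contact_force"].round(2),"open",round(s["opening"],3))
    print("delta cm",d.round(2), "turn", None if ang is None else round(((a-ang)+180)%360-180,2),"yaxis tilt",R[:,2].round(3))
E
python3 - <<'E'
from h import *
go([*jw(.008,-.0495,0)[:2],.25],-101.36)
E
```

```text
clock 0.15 tool [ 0.2356 -0.5784  0.2491] ang -67.83 F [ 0.31 -0.93  0.48] open 0.998
delta cm [-3.352e+01 -5.364e+01 -5.000e-02] turn 33.53 yaxis tilt [-0.001  0.001 -1.   ]
```

Emit:
send_rows:
  series:
    - {"delta_pos": [-2.1,-3.35,0],"turn": 4.2,"jaw": 0}
    - {"delta_pos": [-4.2,-6.7,0],"turn": 8.4,"jaw": 0}
    - {"delta_pos": [-6.3,-10.05,0],"turn": 12.6,"jaw": 0}
    - {"delta_pos": [-8.4,-13.4,0],"turn": 16.8,"jaw": 0}
    - {"delta_pos": [-10.5,-16.75,0],"turn": 21,"jaw": 0}
    - {"delta_pos": [-12.6,-20.1,0],"turn": 25.2,"jaw": 0}
    - {"delta_pos": [-14.7,-23.45,0],"turn": 29.4,"jaw": 0}
    - {"delta_pos": [-16.8,-26.8,0],"turn": 33.5,"jaw": 0}

```text
clock: 0.82
tool_pos: [0.4213, -0.3204, 0.2496]
eef_rot: [-0.632, 0.775, 0.0, -0.0]
contact_force: [0.4, -0.1, 1.2]
opening: 0.999
```

```bash
python3 - <<'E'
from h import *
go([*jw(.008,-.0495,0)[:2],.22],-101.36)
E
```

```text
clock 0.82 tool [ 0.4213 -0.3204  0.2496] ang -101.55 F [ 0.39 -0.07  1.18] open 0.999
delta cm [-28.66 -12.98   2.97] turn -0.19 yaxis tilt [-0.  0. -1.]
```

Emit:
send_rows:
  series:
    - {"delta_pos": [-3.6,-1.6,0],"turn": 0,"jaw": 0}
    - {"delta_pos": [-7.2,-3.2,0],"turn": 0,"jaw": 0}
    - {"delta_pos": [-10.8,-4.9,0],"turn": 0,"jaw": 0}
    - {"delta_pos": [-14.4,-6.5,0.5],"turn": 0,"jaw": 0}
    - {"delta_pos": [-18,-8.1,1],"turn": 0,"jaw": 0}
    - {"delta_pos": [-21.6,-9.8,1.8],"turn": 0,"jaw": 0}
    - {"delta_pos": [-25.2,-11.4,2.5],"turn": 0,"jaw": 0}
    - {"delta_pos": [-28.6,-13,3],"turn": 0,"jaw": 0}

```text
clock: 1.48
tool_pos: [0.6048, -0.0648, 0.2189]
eef_rot: [-0.634, 0.773, 0.001, -0.0]
contact_force: [0.4, -0.1, -0.4]
opening: 0.999
```

```bash
python3 - <<'E'
from h import *
cv2.imwrite("pics/w1.png",vision.snapshot("wrist"))
go([*jw(.008,-.0495,0)[:2],.22],-101.36)
p=cam("wrist")
for n,P in [("grip",jw(0,-.0495,.052)),("edge",jw(0,.03,.022)),("stop",jw(-.006,.048,.03)),("axis",jw(-.055,0,.076))]: print(n,proj(P,p).round(0))
E
```

```text
clock 1.53 tool [ 0.6095 -0.0548  0.2179] ang -100.67 F [ 4.37  5.19 -0.61] open 1.0
delta cm [ 1.13  0.16 -0.22] turn 0.69 yaxis tilt [ 0.003  0.008 -1.   ]
grip [[291. 206.]]
edge [[219. 197.]]
stop [[201. 204.]]
axis [[241. 264.]]
```

View pics/w1.png

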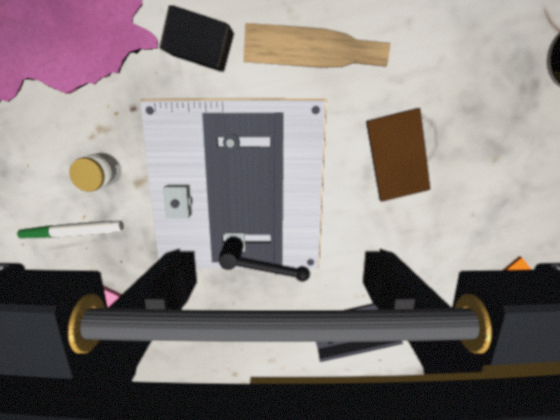

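The wrist view, taken while still settling, shows the fence wall at column ~280, the stop at (177,202), the far bolt at (230,142) and the lever hub at (229,258). I'll settle and measure from here.

Emit:
send_rows:
  series:
    - {"delta_pos": [0,0,0],"turn": 0,"jaw": 0}
    - {"delta_pos": [0,0,0],"turn": 0,"jaw": 0}
    - {"delta_pos": [0,0,0],"turn": 0,"jaw": 0}

```text
clock: 1.78
tool_pos: [0.6035, -0.069, 0.2196]
eef_rot: [-0.633, 0.774, -0.0, -0.001]
contact_force: [0.0, -1.0, 0.4]
opening: 1.004
```

```bash
python3 - <<'E'
from h import *
p=cam("wrist");im=vision.snapshot("wrist")
go([*jw(.008,-.0495,0)[:2],.22],-101.36)
cv2.imwrite("pics/w2.png",cv2.resize(im[85:285,125:345],None,fx=3,fy=3,interpolation=cv2.INTER_CUBIC))
import pickle;pickle.dump(p,open("p2.pkl","wb"))
E
```

```text
clock 1.83 tool [ 0.6035 -0.0694  0.2199] ang -101.5 F [-0.56 -0.5  -0.11] open 1.003
delta cm [-0.42 -0.16 -0.02] turn -0.14 yaxis tilt [-0.001 -0.001 -1.   ]
```

View pics/w2.png

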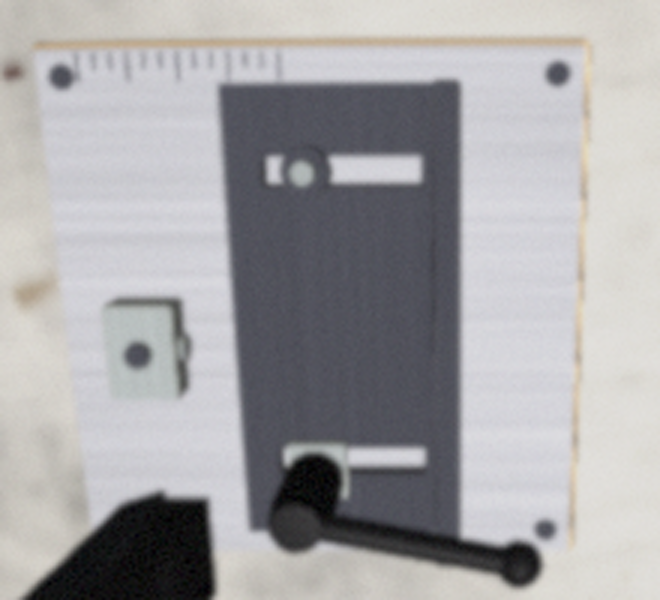

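```bash
cat >> h.py <<'E'
def inj(P,q=None):
    q=JQ if q is None else q
    return (((P[:,:2]-q[:2])@np.array([[np.cos(q[2]),-np.sin(q[2])],[np.sin(q[2]),np.cos(q[2])]]))*1000).round(1).tolist()
E
python3 - <<'E'
from h import *
import pickle;p=pickle.load(open("p2.pkl","rb"))
def m(n,pts,z):
    P=ray(np.array(pts)/3+[125,85],p,z); print(n,P[:,:2].round(4).tolist(),inj(P))
m("plate UL,UR",[[35,45],[585,43]],.014)
m("plate LR",[[571,548]],.014)
m("foot edge",[[220,85],[250,530]],.022)
m("button",[[190,347]],.020); m("stop top -y edge",[[181,305],[183,395]],.030)
m("wall top",[[433,82],[460,80],[460,530]],.052)
m("hub",[[300,523]],.078); m("ball",[[519,563]],.076); m("bolt",[[302,173]],.03)
E
```

```text
plate UL,UR [[0.7266, 0.0599], [0.6877, -0.1302]] [[101.6, 97.3], [100.9, -96.8]]
plate LR [[0.4962, -0.0932]] [[-94.1, -98.2]]
foot edge [[0.699, -0.0031], [0.5333, 0.0307]] [[86.9, 30.1], [-82.1, 30.7]]
button [[0.6101, 0.0337]] [[-7.4, 48.7]]
stop top -y edge [[0.6278, 0.0291], [0.5949, 0.038]] [[10.8, 47.6], [-23.2, 49.9]]
wall top [[0.6842, -0.0764], [0.6832, -0.0848], [0.5314, -0.0541]] [[86.9, -44.6], [87.5, -53.1], [-67.3, -52.9]]
hub [[0.5567, -0.0055]] [[-52.1, -0.3]]
ball [[0.527, -0.0735]] [[-67.8, -72.8]]
bolt [[0.6643, -0.0252]] [[57.3, 1.6]]
```

```bash
python3 - <<'E'
from h import *
go([*jw(.010,-.049,0)[:2],.038],-101.36)
E
```

```text
clock 1.83 tool [ 0.6035 -0.0694  0.2199] ang -101.5 F [-0.56 -0.5  -0.11] open 1.003
delta cm [-0.49 -0.37 18.18] turn -0.14 yaxis tilt [-0.001 -0.001 -1.   ]
```

Emit:
send_rows:
  series:
    - {"delta_pos": [-0.3,-0.2,3],"turn": 0,"jaw": 0}
    - {"delta_pos": [-0.5,-0.4,6],"turn": 0,"jaw": 0}
    - {"delta_pos": [-0.5,-0.4,9],"turn": 0,"jaw": 0}
    - {"delta_pos": [-0.5,-0.4,11.5],"turn": 0,"jaw": 0}
    - {"delta_pos": [-0.5,-0.4,13.5],"turn": 0,"jaw": 0}
    - {"delta_pos": [-0.5,-0.4,15],"turn": 0,"jaw": 0}
    - {"delta_pos": [-0.5,-0.4,16],"turn": 0,"jaw": 0}
    - {"delta_pos": [-0.5,-0.4,16],"turn": 0,"jaw": 0.3}

```text
clock: 2.5
tool_pos: [0.6076, -0.0645, 0.0581]
eef_rot: [-0.633, 0.774, 0.001, -0.001]
contact_force: [-0.4, 0.6, -0.2]
opening: 0.95
```

Emit:
send_rows:
  series:
    - {"delta_pos": [0,0,0],"turn": 0,"jaw": 0.5}
    - {"delta_pos": [0,0,0],"turn": 0,"jaw": 0.5}
    - {"delta_pos": [0,0,0],"turn": 0,"jaw": 0.5}

```text
clock: 2.75
tool_pos: [0.6101, -0.0636, 0.0611]
eef_rot: [-0.634, 0.774, -0.001, 0.001]
contact_force: [0.7, -0.1, 0.2]
opening: 0.72
```

```bash
python3 - <<'E'
from h import *
go([*jw(.010,-.049,0)[:2],.038],-101.36)
cv2.imwrite("pics/s2.png",cv2.resize(vision.snapshot("scene")[130:290,180:360],None,fx=4,fy=4))
E
```

```text
clock 2.75 tool [ 0.6101 -0.0636  0.0611] ang -101.36 F [ 0.75 -0.09  0.2 ] open 0.72
delta cm [0.23 0.18 2.31] turn -0.0 yaxis tilt [ 0.002 -0.    -1.   ]
```

View pics/s2.png

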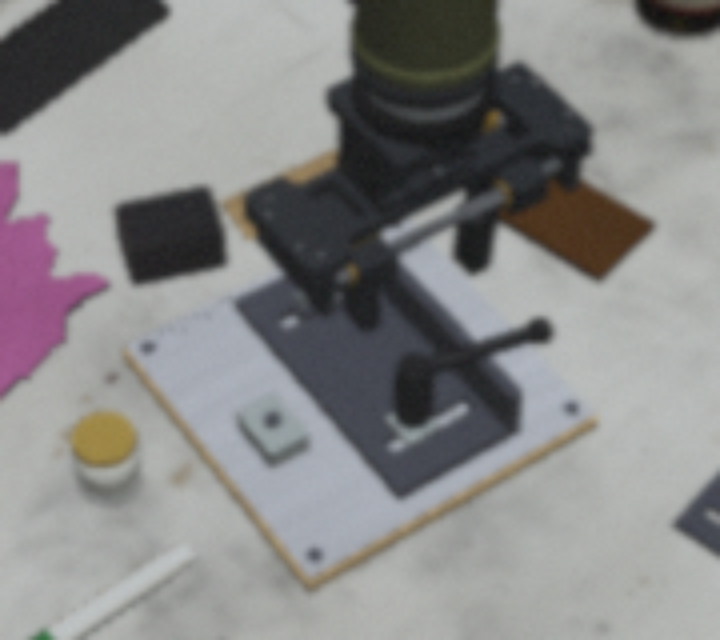

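The scene crop shows the hand straddling the wall, well clear of the lever, whose hub is at (412,390). I'll finish the descent and close gently.

Emit:
send_rows:
  series:
    - {"delta_pos": [0.2,0.1,1],"turn": 0,"jaw": 0.5}
    - {"delta_pos": [0.2,0.1,1.7],"turn": 0,"jaw": 0.5}
    - {"delta_pos": [0.2,0.1,2.1],"turn": 0,"jaw": 0.6}
    - {"delta_pos": [0.2,0.1,2.1],"turn": 0,"jaw": 0.7}
    - {"delta_pos": [0.2,0.1,2.1],"turn": 0,"jaw": 0.7}
    - {"delta_pos": [0.2,0.1,2.1],"turn": 0,"jaw": 0.7}
  force: 10

```text
clock: 3.3
tool_pos: [0.6079, -0.0649, 0.0386]
eef_rot: [-0.634, 0.773, -0.0, -0.0]
contact_force: [-0.3, -0.9, -1.0]
opening: 0.299
```

```bash
python3 - <<'E'
from h import *
go([*jw(.010,-.049,0)[:2],.038],-101.36)
E
```

```text
clock 3.3 tool [ 0.6079 -0.0649  0.0386] ang -101.33 F [-0.34 -0.89 -1.  ] open 0.299
delta cm [ 0.06 -0.02  0.06] turn 0.03 yaxis tilt [ 0. -0. -1.]
```

Emit:
send_rows:
  series:
    - {"delta_pos": [0,0,0],"turn": 0,"jaw": 0.85}
    - {"delta_pos": [0,0,0],"turn": 0,"jaw": 0.9}
    - {"delta_pos": [0,0,0],"turn": 0,"jaw": 0.95}
    - {"delta_pos": [0,0,0],"turn": 0,"jaw": 1}
    - {"delta_pos": [0,0,0],"turn": 0,"jaw": 1}
    - {"delta_pos": [0,0,0],"turn": 0,"jaw": 1}
  force: 15

```text
clock: 3.8
tool_pos: [0.6081, -0.0648, 0.039]
eef_rot: [-0.634, 0.774, -0.0, 0.0]
contact_force: [0.2, 0.4, 2.2]
opening: 0.101
```

```bash
python3 - <<'E'
from h import *
go([*jw(.010,-.049,0)[:2],.038],-101.36)
E
```

```text
clock 3.8 tool [ 0.6081 -0.0648  0.039 ] ang -101.34 F [0.17 0.35 2.2 ] open 0.101
delta cm [ 0.07 -0.    0.1 ] turn 0.02 yaxis tilt [ 0.001  0.    -1.   ]
```

It holds the wall: opening 0.101 × 88 ≈ 8.9 mm, and the wall is 9 mm. Now I slide along jig +y, which is tool −x.

Emit:
send_rows:
  series:
    - {"delta_pos": [-0.1,0,0],"turn": 0,"jaw": 1}
    - {"delta_pos": [-0.25,0,0],"turn": 0,"jaw": 1}
    - {"delta_pos": [-0.45,0,0],"turn": 0,"jaw": 1}
    - {"delta_pos": [-0.65,0,0],"turn": 0,"jaw": 1}
    - {"delta_pos": [-0.85,0,0],"turn": 0,"jaw": 1}
    - {"delta_pos": [-1.0,0,0],"turn": 0,"jaw": 1}
    - {"delta_pos": [-1.1,0,0],"turn": 0,"jaw": 1}
    - {"delta_pos": [-1.1,0,0],"turn": 0,"jaw": 1}

```text
clock: 4.47
tool_pos: [0.6102, -0.0542, 0.0389]
eef_rot: [-0.634, 0.773, -0.0, 0.0]
contact_force: [-0.4, -4.4, 5.8]
opening: 0.1
```

Emit:
send_rows:
  series:
    - {"delta_pos": [-0.05,0,0],"turn": 0,"jaw": 1}
    - {"delta_pos": [-0.1,0,0],"turn": 0,"jaw": 1}
    - {"delta_pos": [-0.15,0,0],"turn": 0,"jaw": 1}
    - {"delta_pos": [-0.15,0,0],"turn": 0,"jaw": 1}

```text
clock: 4.8
tool_pos: [0.6104, -0.0532, 0.0389]
eef_rot: [-0.634, 0.774, -0.0, -0.0]
contact_force: [-0.5, -4.8, 5.4]
opening: 0.101
```

```bash
python3 - <<'E'
from h import *
go([*jw(.010,-.049,0)[:2],.038],-101.36)
s=r.get_state();print(s["contact_force"]@np.array([.197,.98,0]))
cv2.imwrite("pics/t3.png",cv2.resize(vision.snapshot("top")[150:265,225:345],None,fx=5,fy=5,interpolation=cv2.INTER_CUBIC))
E
```

```text
clock 4.8 tool [ 0.6104 -0.0532  0.0389] ang -101.35 F [-0.51 -4.79  5.42] open 0.101
delta cm [1.26 0.   0.09] turn 0.01 yaxis tilt [ 0.    -0.001 -1.   ]
-4.791509932756053
```

View pics/t3.png

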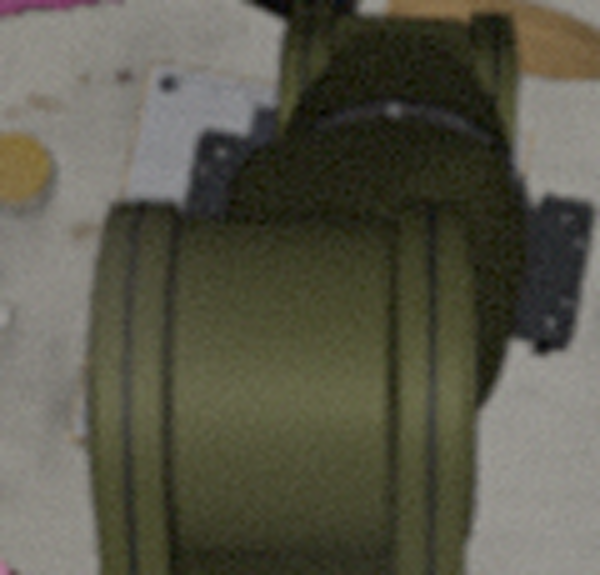

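The arm hides the top view, so I'll go by force. Friction reads about 4.8 N and the lag is about 0.7 mm. I'll take short steps.

Emit:
send_rows:
  series:
    - {"delta_pos": [-0.05,0,0],"turn": 0,"jaw": 1}
    - {"delta_pos": [-0.1,0,0],"turn": 0,"jaw": 1}
    - {"delta_pos": [-0.15,0,0],"turn": 0,"jaw": 1}
    - {"delta_pos": [-0.15,0,0],"turn": 0,"jaw": 1}

```text
clock: 5.18
tool_pos: [0.6107, -0.0517, 0.0389]
eef_rot: [-0.634, 0.774, -0.0, -0.0]
contact_force: [-0.7, -4.5, 5.8]
opening: 0.099
```

```bash
python3 - <<'E'
from h import *
go([*jw(.010,-.049,0)[:2],.038],-101.36)
cv2.imwrite("pics/s4.png",cv2.resize(vision.snapshot("scene")[190:290,200:320],None,fx=6,fy=6,interpolation=cv2.INTER_CUBIC))
E
```

```text
clock 5.18 tool [ 0.6107 -0.0517  0.0389] ang -101.35 F [-0.66 -4.54  5.83] open 0.099
delta cm [ 1.4  -0.    0.09] turn 0.01 yaxis tilt [ 0.    -0.001 -1.   ]
```

View pics/s4.png

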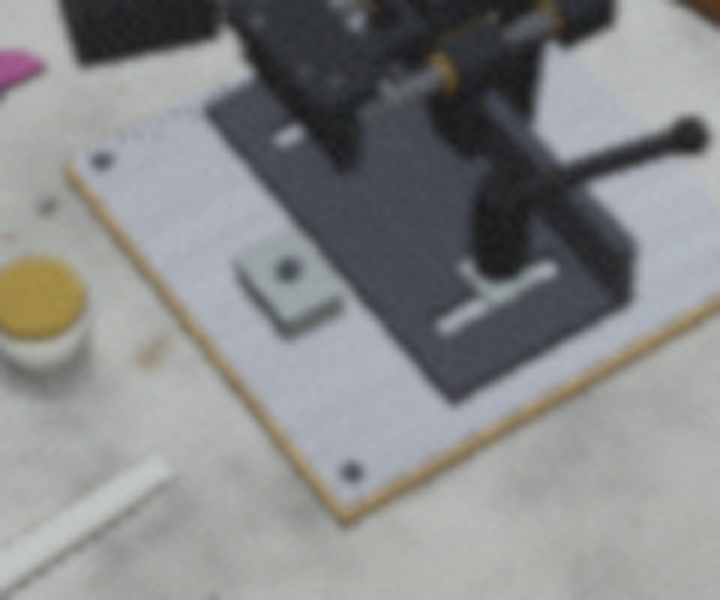

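In the crop the foot edge is near the stop, with a few mm of gap left at (330,270).

Emit:
send_rows:
  series:
    - {"delta_pos": [-0.05,0,0],"turn": 0,"jaw": 1}
    - {"delta_pos": [-0.1,0,0],"turn": 0,"jaw": 1}
    - {"delta_pos": [-0.1,0,0],"turn": 0,"jaw": 1}

```text
clock: 5.48
tool_pos: [0.6109, -0.0508, 0.0389]
eef_rot: [-0.634, 0.774, -0.0, -0.0]
contact_force: [-0.8, -4.8, 5.6]
opening: 0.102
```

Emit:
send_rows:
  series:
    - {"delta_pos": [-0.05,0,0],"turn": 0,"jaw": 1}
    - {"delta_pos": [-0.1,0,0],"turn": 0,"jaw": 1}
    - {"delta_pos": [-0.1,0,0],"turn": 0,"jaw": 1}

```text
clock: 5.73
tool_pos: [0.6111, -0.0498, 0.0389]
eef_rot: [-0.634, 0.774, -0.0, -0.0]
contact_force: [-1.2, -3.5, 5.3]
opening: 0.101
```

Emit:
send_rows:
  series:
    - {"delta_pos": [-0.05,0,0],"turn": 0,"jaw": 1}
    - {"delta_pos": [-0.1,0,0],"turn": 0,"jaw": 1}
    - {"delta_pos": [-0.1,0,0],"turn": 0,"jaw": 1}

```text
clock: 5.98
tool_pos: [0.6113, -0.0488, 0.039]
eef_rot: [-0.634, 0.774, -0.0, -0.0]
contact_force: [-1.0, -5.1, 5.3]
opening: 0.101
```

Travel so far is 16.3 mm, with no contact yet. I'll take 0.5 mm steps.

Emit:
send_rows:
  series:
    - {"delta_pos": [-0.05,0,0],"turn": 0,"jaw": 1}
    - {"delta_pos": [-0.05,0,0],"turn": 0,"jaw": 1}

```text
clock: 6.15
tool_pos: [0.6114, -0.0483, 0.0389]
eef_rot: [-0.634, 0.774, -0.0, -0.0]
contact_force: [-0.7, -4.6, 5.1]
opening: 0.099
```

Emit:
send_rows:
  series:
    - {"delta_pos": [-0.05,0,0],"turn": 0,"jaw": 1}
    - {"delta_pos": [-0.05,0,0],"turn": 0,"jaw": 1}

```text
clock: 6.32
tool_pos: [0.6114, -0.0479, 0.0389]
eef_rot: [-0.634, 0.774, -0.0, -0.0]
contact_force: [-1.1, -4.3, 5.1]
opening: 0.098
```

Emit:
send_rows:
  series:
    - {"delta_pos": [-0.05,0,0],"turn": 0,"jaw": 1}
    - {"delta_pos": [-0.05,0,0],"turn": 0,"jaw": 1}

```text
clock: 6.48
tool_pos: [0.6115, -0.0474, 0.0389]
eef_rot: [-0.634, 0.774, -0.0, -0.0]
contact_force: [-1.1, -4.8, 5.2]
opening: 0.101
```

Emit:
send_rows:
  series:
    - {"delta_pos": [-0.05,0,0],"turn": 0,"jaw": 1}
    - {"delta_pos": [-0.05,0,0],"turn": 0,"jaw": 1}

```text
clock: 6.65
tool_pos: [0.6116, -0.0469, 0.0389]
eef_rot: [-0.634, 0.774, -0.0, -0.0]
contact_force: [-0.8, -5.2, 4.9]
opening: 0.102
```

Emit:
send_rows:
  series:
    - {"delta_pos": [-0.05,0,0],"turn": 0,"jaw": 1}
    - {"delta_pos": [-0.05,0,0],"turn": 0,"jaw": 1}

```text
clock: 6.82
tool_pos: [0.6118, -0.0464, 0.039]
eef_rot: [-0.634, 0.774, -0.0, -0.0]
contact_force: [0.5, -4.3, 6.0]
opening: 0.103
```

Emit:
send_rows:
  series:
    - {"delta_pos": [-0.05,0,0],"turn": 0,"jaw": 1}
    - {"delta_pos": [-0.05,0,0],"turn": 0,"jaw": 1}

```text
clock: 6.98
tool_pos: [0.6118, -0.0459, 0.0389]
eef_rot: [-0.634, 0.774, -0.0, -0.0]
contact_force: [-1.6, -6.1, 5.2]
opening: 0.102
```

```bash
python3 - <<'E'
from h import *
go([*jw(.010,-.049,0)[:2],.038],-101.36)
cv2.imwrite("pics/s5.png",cv2.resize(vision.snapshot("scene")[210:270,220:290],None,fx=9,fy=9,interpolation=cv2.INTER_CUBIC))
E
```

```text
clock 6.98 tool [ 0.6118 -0.0459  0.0389] ang -101.35 F [-1.64 -6.09  5.19] open 0.102
delta cm [ 1.99 -0.    0.1 ] turn 0.01 yaxis tilt [ 0.    -0.001 -1.   ]
```

View pics/s5.png

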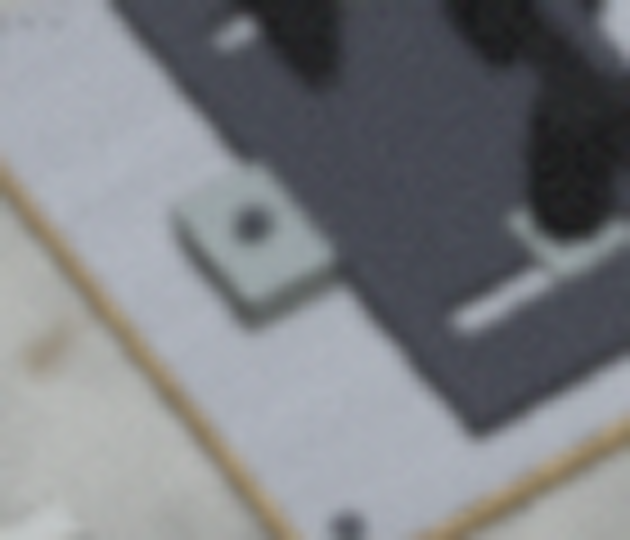

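In the crop the foot edge at (340,265) looks up to the stop and the force is starting to rise. I'll take smaller steps.

Emit:
send_rows:
  series:
    - {"delta_pos": [-0.03,0,0],"turn": 0,"jaw": 1}
    - {"delta_pos": [-0.03,0,0],"turn": 0,"jaw": 1}

```text
clock: 7.2
tool_pos: [0.6118, -0.046, 0.0389]
eef_rot: [-0.634, 0.774, -0.0, -0.0]
contact_force: [-1.6, -5.3, 5.6]
opening: 0.101
```

Emit:
send_rows:
  series:
    - {"delta_pos": [-0.03,0,0],"turn": 0,"jaw": 1}
    - {"delta_pos": [-0.03,0,0],"turn": 0,"jaw": 1}

```text
clock: 7.37
tool_pos: [0.6118, -0.0459, 0.039]
eef_rot: [-0.634, 0.774, -0.001, -0.0]
contact_force: [-1.6, -6.3, 4.5]
opening: 0.101
```

Emit:
send_rows:
  series:
    - {"delta_pos": [-0.04,0,0],"turn": 0,"jaw": 1}
    - {"delta_pos": [-0.04,0,0],"turn": 0,"jaw": 1}
    - {"delta_pos": [-0.04,0,0],"turn": 0,"jaw": 1}

```text
clock: 7.62
tool_pos: [0.6118, -0.046, 0.0389]
eef_rot: [-0.633, 0.774, -0.001, -0.001]
contact_force: [-0.7, -6.6, 5.3]
opening: 0.104
```

Emit:
send_rows:
  series:
    - {"delta_pos": [-0.04,0,0],"turn": 0,"jaw": 1}
    - {"delta_pos": [-0.04,0,0],"turn": 0,"jaw": 1}
    - {"delta_pos": [-0.04,0,0],"turn": 0,"jaw": 1}

```text
clock: 7.87
tool_pos: [0.6118, -0.0459, 0.0389]
eef_rot: [-0.633, 0.774, -0.001, -0.001]
contact_force: [-2.3, -7.1, 5.5]
opening: 0.102
```

Emit:
send_rows:
  series:
    - {"delta_pos": [-0.05,0,0],"turn": 0,"jaw": 1}
    - {"delta_pos": [-0.1,0,0],"turn": 0,"jaw": 1}
    - {"delta_pos": [-0.1,0,0],"turn": 0,"jaw": 1}
    - {"delta_pos": [-0.1,0,0],"turn": 0,"jaw": 1}

```text
clock: 8.2
tool_pos: [0.6118, -0.0459, 0.0389]
eef_rot: [-0.633, 0.774, -0.001, -0.001]
contact_force: [-2.3, -8.7, 5.4]
opening: 0.102
```

The TCP is stalled and the push has gone from about 4.9 to 9 N, so about 4 N is on the stop. I'll release and rise.

Emit:
send_rows:
  series:
    - {"delta_pos": [0,0,0],"turn": 0,"jaw": 0.8}
    - {"delta_pos": [0,0,0],"turn": 0,"jaw": 0.6}
    - {"delta_pos": [0,0,0],"turn": 0,"jaw": 0.5}
    - {"delta_pos": [0.3,0,0],"turn": 0,"jaw": 0.5}
    - {"delta_pos": [0.3,0,-1],"turn": 0,"jaw": 0.5}
    - {"delta_pos": [0.3,0,-3],"turn": 0,"jaw": 0.5}
    - {"delta_pos": [0.3,0,-6],"turn": 0,"jaw": 0.5}
    - {"delta_pos": [0.3,0,-9],"turn": 0,"jaw": 0.5}

```text
clock: 8.87
tool_pos: [0.6109, -0.0455, 0.1296]
eef_rot: [-0.634, 0.773, 0.001, -0.0]
contact_force: [0.8, 0.8, 0.4]
opening: 0.501
```

Emit:
send_rows:
  series:
    - {"delta_pos": [0,0,-3],"turn": 0,"jaw": 0.8}
    - {"delta_pos": [1,2,-6],"turn": 0,"jaw": 1}
    - {"delta_pos": [2,3,-7],"turn": 0,"jaw": 1}
    - {"delta_pos": [2,3,-7],"turn": 0,"jaw": 1}
    - {"delta_pos": [2,3,-7],"turn": 0,"jaw": 1}

```text
clock: 9.28
tool_pos: [0.5785, -0.0597, 0.1996]
eef_rot: [-0.634, 0.774, -0.0, 0.001]
contact_force: [-0.5, -0.1, -0.8]
opening: 0.142
```

```bash
python3 - <<'E'
from h import *
go([*jw(.010,-.049,0)[:2],.038],-101.36)
p=cam("wrist");im=vision.snapshot("wrist"); cv2.imwrite("pics/w5.png",im)
import pickle;pickle.dump(p,open("p5.pkl","wb"))
print([proj(jw(x,y,z),p).round() for x,y,z in [(-.006,.048,.02),(-.055,0,.076)]])
E
```

```text
clock 9.28 tool [ 0.5785 -0.0597  0.1996] ang -101.38 F [-0.45 -0.08 -0.8 ] open 0.142
delta cm [-0.   -2.97 16.17] turn -0.02 yaxis tilt [ 0.002  0.    -1.   ]
[array([[186., 180.]]), array([[225., 245.]])]
```

View pics/w5.png

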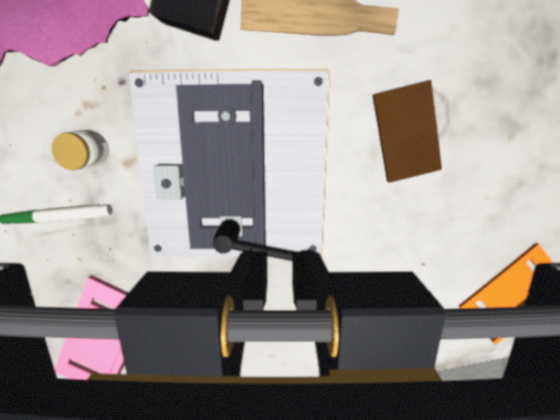

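The wrist view shows the foot edge up against the stop button at (183,183) and the lever undisturbed, with its hub at (224,242) and bar end at (300,256). Next I'll turn the tool so the jaws straddle the bar about 57 mm from the axis.

```bash
cat >> h.py <<'E'
A=np.array([.5555,-.0055])
def lev(navg=1):
    s=r.get_state(); d=s["tool_pos"][:2]-A; F=s["contact_force"]
    th=np.degrees(np.arctan2(d[1],d[0]))%360
    T=d[0]*F[1]-d[1]*F[0]
    print("clock",round(s["clock"],2),"theta",th.round(2),"r",(np.hypot(*d)*1000).round(1),"T",T.round(3),"F",F.round(2),"z",s["tool_pos"][2].round(4))
E
python3 - <<'E'
from h import *
print(r.get_state()["q"].round(2))
p=cam("wrist");im=vision.snapshot("wrist")
cv2.imwrite("pics/w6.png",cv2.resize(im[60:270,125:345],None,fx=3.5,fy=3.5,interpolation=cv2.INTER_CUBIC)[:600])
th=np.radians(246.6); go([*(A+.057*np.array([np.cos(th),np.sin(th)])),.15],-23.4)
import pickle;pickle.dump(p,open("p6.pkl","wb"))
E
```

```text
[-0.01  0.7   0.05  1.76 -0.05  0.69 -1.7 ]
clock 9.38 tool [ 0.5786 -0.0587  0.1979] ang -101.29 F [ 0.08 -0.05 -0.28] open 0.055
delta cm [0.81 4.5  4.79] turn -77.89 yaxis tilt [-0.001  0.001 -1.   ]
```

View pics/w6.png

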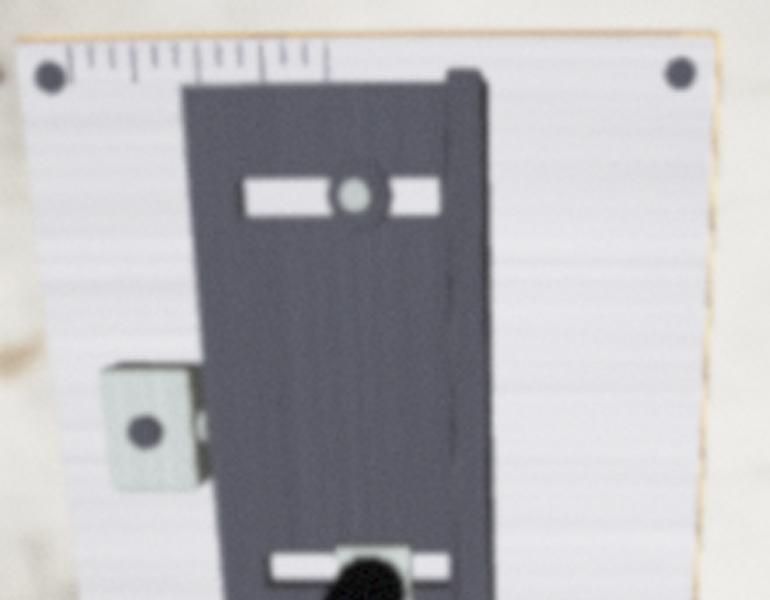

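Emit:
send_rows:
  series:
    - {"delta_pos": [0,0.6,0],"turn": -7,"jaw": 0.55}
    - {"delta_pos": [0.2,1.2,0],"turn": -14,"jaw": 0.55}
    - {"delta_pos": [0.4,1.8,0],"turn": -21,"jaw": 0.55}
    - {"delta_pos": [0.6,2.4,1],"turn": -28,"jaw": 0.55}
    - {"delta_pos": [0.8,3,2],"turn": -35,"jaw": 0.55}
    - {"delta_pos": [0.8,3.6,3],"turn": -42,"jaw": 0.55}
    - {"delta_pos": [0.8,4.2,4],"turn": -49,"jaw": 0.55}
    - {"delta_pos": [0.8,4.5,4.8],"turn": -56,"jaw": 0.55}

```text
clock: 10.05
tool_pos: [0.5317, -0.0575, 0.1486]
eef_rot: [0.924, -0.382, -0.002, -0.0]
contact_force: [0.6, -0.0, 0.7]
opening: 0.45
```

Emit:
send_rows:
  series:
    - {"delta_pos": [0,0,0],"turn": -7,"jaw": 0.55}
    - {"delta_pos": [0,0,0],"turn": -14,"jaw": 0.55}
    - {"delta_pos": [0,0,0],"turn": -22,"jaw": 0.55}
    - {"delta_pos": [0,0,0],"turn": -22,"jaw": 0.55}
    - {"delta_pos": [0,0,0],"turn": -22,"jaw": 0.55}

```text
clock: 10.47
tool_pos: [0.5326, -0.058, 0.1495]
eef_rot: [0.979, -0.203, -0.001, -0.001]
contact_force: [-0.7, 0.1, 0.4]
opening: 0.446
```

```bash
python3 - <<'E'
from h import *
p=cam("wrist");im=vision.snapshot("wrist"); cv2.imwrite("pics/w7.png",im)
th=np.radians(246.6); go([*(A+.057*np.array([np.cos(th),np.sin(th)])),.075],-23.4)
print(r.get_state()["q"].round(2))
import pickle;pickle.dump(p,open("p7.pkl","wb"))
B=A+.075*np.array([np.cos(th),np.sin(th)])
print(proj([*A,.081],p),proj([*B,.076],p))
E
```

```text
clock 10.52 tool [ 0.5327 -0.0581  0.1498] ang -23.5 F [0.48 0.42 1.12] open 0.449
delta cm [ 0.01 -0.03  7.48] turn -0.1 yaxis tilt [-0.001  0.001 -1.   ]
[ 0.21  0.73 -0.31  1.92  0.4   0.55 -0.78]
[[278.86860979 145.51516308]] [[278.91287402 248.73247118]]
```

View pics/w7.png

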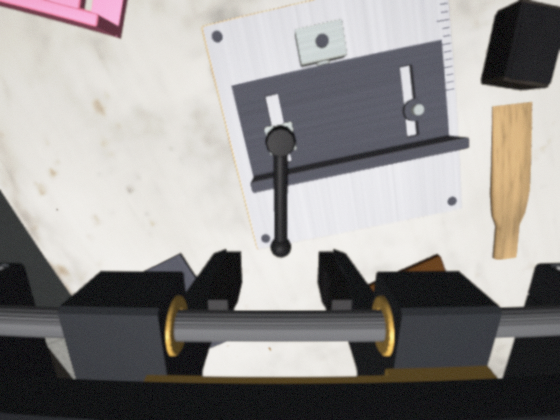

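The wrist view has the lever bar centred between the jaws, hub at (280,142) and ball at (280,247), matching the prediction within 4 px. I'll lower and narrow the jaws loosely around the bar.

Emit:
send_rows:
  series:
    - {"delta_pos": [0,0,2],"turn": 0,"jaw": 0.55}
    - {"delta_pos": [0,0,4],"turn": 0,"jaw": 0.55}
    - {"delta_pos": [0,0,5.5],"turn": 0,"jaw": 0.55}
    - {"delta_pos": [0,0,6.8],"turn": 0,"jaw": 0.55}
    - {"delta_pos": [0,0,7.4],"turn": 0,"jaw": 0.65}
    - {"delta_pos": [0,0,7.4],"turn": 0,"jaw": 0.8}
    - {"delta_pos": [0,0,7.4],"turn": 0,"jaw": 0.8}
    - {"delta_pos": [0,0,7.4],"turn": 0,"jaw": 0.8}
  force: 8

```text
clock: 11.18
tool_pos: [0.5332, -0.0585, 0.0774]
eef_rot: [0.979, -0.203, 0.001, -0.0]
contact_force: [0.6, -0.9, -0.7]
opening: 0.2
```

```bash
python3 - <<'E'
from h import *
lev(); go([0,0,0]); im=vision.snapshot("wrist"); cv2.imwrite("pics/w8.png",im)
E
```

```text
clock 11.18 theta 247.17 r 57.5 T 0.053 F [ 0.63 -0.87 -0.69] z 0.0774
clock 11.18 tool [ 0.5332 -0.0585  0.0774] ang -23.37 F [ 0.63 -0.87 -0.69] open 0.2
delta cm [-51.27  15.78   7.67] turn None yaxis tilt [ 0.001 -0.    -1.   ]
```

View pics/w8.png

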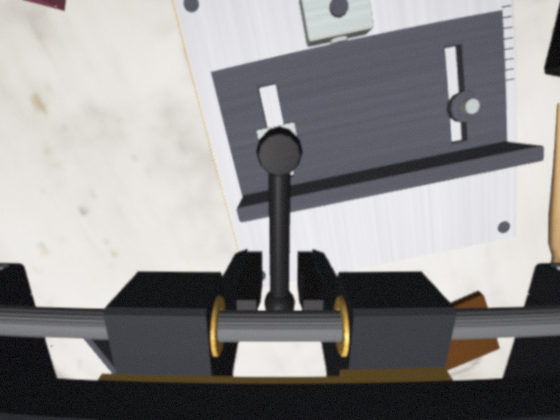

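Emit:
send_rows:
  series:
    - {"delta_pos": [-0.25,-0.01,0],"turn": 2.5,"jaw": 0.8}
    - {"delta_pos": [-0.5,-0.02,0.1],"turn": 5,"jaw": 0.8}
    - {"delta_pos": [-0.75,-0.05,0.1],"turn": 7.5,"jaw": 0.8}
    - {"delta_pos": [-1.0,-0.09,0.1],"turn": 10,"jaw": 0.8}
    - {"delta_pos": [-1.24,-0.14,0.1],"turn": 12.5,"jaw": 0.8}
    - {"delta_pos": [-1.49,-0.2,0.1],"turn": 15,"jaw": 0.8}
    - {"delta_pos": [-1.73,-0.27,0.1],"turn": 17.5,"jaw": 0.8}
    - {"delta_pos": [-1.97,-0.35,0.1],"turn": 20,"jaw": 0.8}

```text
clock: 11.9
tool_pos: [0.5208, -0.0502, 0.0773]
eef_rot: [0.928, -0.372, 0.005, -0.001]
contact_force: [5.8, -6.4, -2.2]
opening: 0.2
```

```bash
python3 - <<'E'
from h import *
lev(); go([0,0,0])
E
```

```text
clock 11.9 theta 232.15 r 56.6 T 0.48 F [ 5.76 -6.42 -2.22] z 0.0773
clock 11.9 tool [ 0.5208 -0.0502  0.0773] ang -43.63 F [ 5.76 -6.42 -2.22] open 0.2
delta cm [-41.22  32.34   7.18] turn None yaxis tilt [ 0.01  -0.002 -1.   ]
```

Emit:
send_rows:
  series:
    - {"delta_pos": [0,0,0],"turn": 0,"jaw": 0.8}

```text
clock: 11.98
tool_pos: [0.5198, -0.0497, 0.0772]
eef_rot: [0.929, -0.371, 0.004, -0.001]
contact_force: [5.6, -4.2, -0.1]
opening: 0.198
```

```bash
python3 - <<'E'
from h import *
lev(); go([0,0,0]); lev();lev()
E
```

```text
clock 11.98 theta 231.08 r 56.8 T 0.397 F [ 5.61 -4.2  -0.11] z 0.0772
clock 11.98 tool [ 0.5198 -0.0497  0.0772] ang -43.58 F [ 5.61 -4.2  -0.11] open 0.198
delta cm [-41.14  32.27   7.27] turn None yaxis tilt [ 0.008 -0.002 -1.   ]
clock 11.98 theta 231.08 r 56.8 T 0.397 F [ 5.61 -4.2  -0.11] z 0.0772
clock 11.98 theta 231.08 r 56.8 T 0.397 F [ 5.61 -4.2  -0.11] z 0.0772
```

Emit:
send_rows:
  series:
    - {"delta_pos": [-0.25,-0.01,0],"turn": 2.5,"jaw": 0.8}
    - {"delta_pos": [-0.5,-0.02,0],"turn": 5,"jaw": 0.8}
    - {"delta_pos": [-0.75,-0.05,0],"turn": 7.5,"jaw": 0.8}
    - {"delta_pos": [-1.0,-0.09,0],"turn": 10,"jaw": 0.8}
    - {"delta_pos": [-1.24,-0.14,0],"turn": 12.5,"jaw": 0.8}
    - {"delta_pos": [-1.24,-0.14,0],"turn": 12.5,"jaw": 0.8}
    - {"delta_pos": [-1.24,-0.14,0],"turn": 12.5,"jaw": 0.8}

```text
clock: 12.57
tool_pos: [0.511, -0.0408, 0.0771]
eef_rot: [0.883, -0.47, 0.004, -0.0]
contact_force: [2.4, -5.8, 1.4]
opening: 0.199
```

```bash
python3 - <<'E'
from h import *
lev(); go([0,0,0])
E
```

```text
clock 12.57 theta 218.42 r 56.8 T 0.344 F [ 2.38 -5.85  1.43] z 0.0771
clock 12.57 tool [ 0.511  -0.0408  0.0771] ang -56.02 F [ 2.38 -5.85  1.43] open 0.199
delta cm [-31.99  40.13   7.35] turn None yaxis tilt [ 0.007 -0.003 -1.   ]
```

```bash
cat >> h.py <<'E'
def avg(n=4):
    Ts=[];th=[];rr=[]
    for i in range(n):
        vision.snapshot("wrist"); s=r.get_state(); d=s["tool_pos"][:2]-A; F=s["contact_force"]
        Ts.append(d[0]*F[1]-d[1]*F[0]); th.append(np.degrees(np.arctan2(d[1],d[0]))%360); rr.append(np.hypot(*d)*1e3)
    R=Ro.from_quat(s["eef_rot"]).as_matrix(); a=np.degrees(np.arctan2(R[1,0],R[0,0]))
    print("clk %.2f th %.2f r %.1f T %.3f (sd %.3f) ang %.1f z %.4f leverq~%.3f"%(s["clock"],np.mean(th),np.mean(rr),np.mean(Ts),np.std(Ts),a,s["tool_pos"][2],np.radians(248.6-np.mean(th)-3.8)))
E
python3 -c "
from h import *
avg()"
```

```text
clk 12.77 th 218.40 r 56.8 T 0.366 (sd 0.011) ang -56.0 z 0.0771 leverq~0.461
```

Emit:
send_rows:
  series:
    - {"delta_pos": [-0.25,-0.01,0],"turn": 2.5,"jaw": 0.8}
    - {"delta_pos": [-0.25,-0.01,0],"turn": 2.5,"jaw": 0.8}

```text
clock: 12.93
tool_pos: [0.5096, -0.039, 0.0771]
eef_rot: [0.872, -0.49, 0.004, -0.0]
contact_force: [3.5, -7.0, 0.5]
opening: 0.198
```

```bash
python3 -c "
from h import *
avg()"
```

```text
clk 13.13 th 216.13 r 56.8 T 0.417 (sd 0.018) ang -58.5 z 0.0771 leverq~0.500
```

Emit:
send_rows:
  series:
    - {"delta_pos": [-0.25,-0.01,0],"turn": 2.5,"jaw": 0.8}
    - {"delta_pos": [-0.25,-0.01,0],"turn": 2.5,"jaw": 0.8}

```text
clock: 13.3
tool_pos: [0.5082, -0.037, 0.0771]
eef_rot: [0.861, -0.509, 0.004, -0.0]
contact_force: [3.3, -6.7, 1.6]
opening: 0.199
```

```bash
python3 -c "
from h import *
avg()"
```

```text
clk 13.50 th 213.63 r 56.8 T 0.429 (sd 0.025) ang -61.1 z 0.0771 leverq~0.544
```

Emit:
send_rows:
  series:
    - {"delta_pos": [-0.25,-0.01,0],"turn": 2.5,"jaw": 0.8}
    - {"delta_pos": [-0.25,-0.01,0],"turn": 2.5,"jaw": 0.8}

```text
clock: 13.67
tool_pos: [0.5068, -0.0348, 0.0771]
eef_rot: [0.85, -0.527, 0.003, -0.0]
contact_force: [2.7, -7.5, 0.8]
opening: 0.2
```

```bash
python3 -c "
from h import *
avg()"
```

```text
clk 13.87 th 211.09 r 56.8 T 0.424 (sd 0.032) ang -63.6 z 0.0771 leverq~0.588
```

Emit:
send_rows:
  series:
    - {"delta_pos": [-0.25,-0.01,0],"turn": 2.5,"jaw": 0.8}
    - {"delta_pos": [-0.25,-0.01,0],"turn": 2.5,"jaw": 0.8}

```text
clock: 14.03
tool_pos: [0.5055, -0.0327, 0.077]
eef_rot: [0.838, -0.546, 0.003, 0.0]
contact_force: [2.8, -8.3, 1.7]
opening: 0.198
```

```bash
python3 -c "
from h import *
avg()"
```

```text
clk 14.23 th 208.52 r 56.9 T 0.421 (sd 0.019) ang -66.1 z 0.0770 leverq~0.633
```

Emit:
send_rows:
  series:
    - {"delta_pos": [-0.25,-0.01,0],"turn": 2.5,"jaw": 0.8}
    - {"delta_pos": [-0.25,-0.01,0],"turn": 2.5,"jaw": 0.8}

```text
clock: 14.4
tool_pos: [0.5043, -0.0304, 0.077]
eef_rot: [0.826, -0.564, 0.003, 0.0]
contact_force: [2.6, -8.4, 2.5]
opening: 0.201
```

```bash
python3 -c "
from h import *
avg()"
```

```text
clk 14.60 th 205.98 r 56.9 T 0.436 (sd 0.031) ang -68.6 z 0.0770 leverq~0.678
```

Emit:
send_rows:
  series:
    - {"delta_pos": [-0.25,-0.01,0],"turn": 2.5,"jaw": 0.8}
    - {"delta_pos": [-0.25,-0.01,0],"turn": 2.5,"jaw": 0.8}

```text
clock: 14.77
tool_pos: [0.5033, -0.0281, 0.077]
eef_rot: [0.813, -0.582, 0.003, 0.0]
contact_force: [1.1, -7.5, 1.0]
opening: 0.199
```

```bash
python3 -c "
from h import *
avg()"
```

```text
clk 14.97 th 203.41 r 57.0 T 0.429 (sd 0.013) ang -71.1 z 0.0770 leverq~0.722
```

Emit:
send_rows:
  series:
    - {"delta_pos": [-0.25,-0.01,0],"turn": 2.5,"jaw": 0.8}
    - {"delta_pos": [-0.25,-0.01,0],"turn": 2.5,"jaw": 0.8}

```text
clock: 15.13
tool_pos: [0.5023, -0.0258, 0.077]
eef_rot: [0.8, -0.6, 0.003, 0.0]
contact_force: [1.7, -8.0, 1.5]
opening: 0.203
```

```bash
python3 -c "
from h import *
avg()"
```

```text
clk 15.33 th 200.86 r 56.9 T 0.448 (sd 0.032) ang -73.6 z 0.0770 leverq~0.767
```

Emit:
send_rows:
  series:
    - {"delta_pos": [-0.25,-0.01,0],"turn": 2.5,"jaw": 0.8}
    - {"delta_pos": [-0.25,-0.01,0],"turn": 2.5,"jaw": 0.8}

```text
clock: 15.5
tool_pos: [0.5014, -0.0233, 0.0769]
eef_rot: [0.787, -0.617, 0.003, 0.0]
contact_force: [1.2, -8.4, 2.3]
opening: 0.201
```

```bash
python3 -c "
from h import *
avg()"
```

```text
clk 15.70 th 198.32 r 57.0 T 0.421 (sd 0.022) ang -76.1 z 0.0770 leverq~0.811
```

Emit:
send_rows:
  series:
    - {"delta_pos": [-0.25,-0.01,0],"turn": 2.5,"jaw": 0.8}
    - {"delta_pos": [-0.25,-0.01,0],"turn": 2.5,"jaw": 0.8}

```text
clock: 15.87
tool_pos: [0.5007, -0.021, 0.077]
eef_rot: [0.773, -0.634, 0.002, 0.001]
contact_force: [1.3, -7.4, 3.0]
opening: 0.198
```

```bash
python3 -c "
from h import *
avg()"
```

```text
clk 16.07 th 195.77 r 57.0 T 0.458 (sd 0.017) ang -78.6 z 0.0769 leverq~0.856
```

Emit:
send_rows:
  series:
    - {"delta_pos": [-0.25,-0.01,0],"turn": 2.5,"jaw": 0.8}
    - {"delta_pos": [-0.25,-0.01,0],"turn": 2.5,"jaw": 0.8}

```text
clock: 16.23
tool_pos: [0.5, -0.0185, 0.0769]
eef_rot: [0.759, -0.651, 0.002, 0.001]
contact_force: [-0.3, -7.2, 2.8]
opening: 0.2
```

```bash
python3 -c "
from h import *
avg()"
```

```text
clk 16.43 th 193.23 r 57.0 T 0.416 (sd 0.037) ang -81.1 z 0.0769 leverq~0.900
```

Emit:
send_rows:
  series:
    - {"delta_pos": [-0.25,-0.01,0],"turn": 2.5,"jaw": 0.8}
    - {"delta_pos": [-0.25,-0.01,0],"turn": 2.5,"jaw": 0.8}

```text
clock: 16.6
tool_pos: [0.4995, -0.0161, 0.0769]
eef_rot: [0.745, -0.667, 0.002, 0.001]
contact_force: [-0.6, -8.9, 3.6]
opening: 0.2
```

```bash
python3 -c "
from h import *
avg()"
```

```text
clk 16.80 th 190.69 r 57.1 T 0.438 (sd 0.044) ang -83.6 z 0.0768 leverq~0.944
```

Emit:
send_rows:
  series:
    - {"delta_pos": [-0.25,-0.01,0],"turn": 2.5,"jaw": 0.8}
    - {"delta_pos": [-0.25,-0.01,0],"turn": 2.5,"jaw": 0.8}

```text
clock: 16.97
tool_pos: [0.499, -0.0136, 0.0768]
eef_rot: [0.73, -0.683, 0.002, 0.001]
contact_force: [-1.2, -7.7, 3.5]
opening: 0.2
```

```bash
python3 -c "
from h import *
avg()"
```

```text
clk 17.17 th 188.14 r 57.1 T 0.438 (sd 0.036) ang -86.1 z 0.0768 leverq~0.989
```

Emit:
send_rows:
  series:
    - {"delta_pos": [-0.25,-0.01,0],"turn": 2.5,"jaw": 0.8}
    - {"delta_pos": [-0.25,-0.01,0],"turn": 2.5,"jaw": 0.8}

```text
clock: 17.33
tool_pos: [0.4986, -0.0111, 0.0768]
eef_rot: [0.715, -0.699, 0.002, 0.001]
contact_force: [-0.8, -8.7, 2.8]
opening: 0.202
```

```bash
python3 -c "
from h import *
avg()"
```

```text
clk 17.53 th 185.60 r 57.1 T 0.438 (sd 0.017) ang -88.6 z 0.0768 leverq~1.033
```

Emit:
send_rows:
  series:
    - {"delta_pos": [-0.25,-0.01,0],"turn": 2.5,"jaw": 0.8}
    - {"delta_pos": [-0.25,-0.01,0],"turn": 2.5,"jaw": 0.8}

```text
clock: 17.7
tool_pos: [0.4984, -0.0086, 0.0768]
eef_rot: [-0.7, 0.714, -0.002, -0.001]
contact_force: [-2.7, -8.1, 3.8]
opening: 0.197
```

```bash
python3 -c "
from h import *
avg()"
```

```text
clk 17.90 th 183.08 r 57.2 T 0.449 (sd 0.033) ang -91.1 z 0.0768 leverq~1.077
```

Emit:
send_rows:
  series:
    - {"delta_pos": [-0.25,-0.01,0],"turn": 2.5,"jaw": 0.8}
    - {"delta_pos": [-0.25,-0.01,0],"turn": 2.5,"jaw": 0.8}

```text
clock: 18.07
tool_pos: [0.4983, -0.006, 0.0767]
eef_rot: [-0.684, 0.729, -0.001, -0.001]
contact_force: [-2.5, -8.5, 3.8]
opening: 0.199
```

```bash
python3 -c "
from h import *
avg()"
```

```text
clk 18.27 th 180.55 r 57.2 T 0.464 (sd 0.041) ang -93.6 z 0.0767 leverq~1.121
```

Emit:
send_rows:
  series:
    - {"delta_pos": [-0.25,-0.01,0],"turn": 2.5,"jaw": 0.8}
    - {"delta_pos": [-0.25,-0.01,0],"turn": 2.5,"jaw": 0.8}

```text
clock: 18.43
tool_pos: [0.4983, -0.0035, 0.0767]
eef_rot: [-0.668, 0.744, -0.001, -0.002]
contact_force: [-2.0, -8.2, 3.9]
opening: 0.2
```

```bash
python3 -c "
from h import *
avg()"
```

```text
clk 18.63 th 178.04 r 57.3 T 0.425 (sd 0.011) ang -96.1 z 0.0767 leverq~1.165
```

Emit:
send_rows:
  series:
    - {"delta_pos": [-0.25,-0.01,0],"turn": 2.5,"jaw": 0.8}
    - {"delta_pos": [-0.25,-0.01,0],"turn": 2.5,"jaw": 0.8}

```text
clock: 18.8
tool_pos: [0.4984, -0.001, 0.0767]
eef_rot: [-0.652, 0.759, -0.001, -0.002]
contact_force: [-3.5, -8.7, 3.5]
opening: 0.202
```

```bash
python3 -c "
from h import *
avg()"
```

```text
clk 19.00 th 175.52 r 57.3 T 0.469 (sd 0.020) ang -98.6 z 0.0766 leverq~1.209
```

Emit:
send_rows:
  series:
    - {"delta_pos": [-0.25,-0.01,0],"turn": 2.5,"jaw": 0.8}
    - {"delta_pos": [-0.25,-0.01,0],"turn": 2.5,"jaw": 0.8}

```text
clock: 19.17
tool_pos: [0.4985, 0.0013, 0.0766]
eef_rot: [-0.635, 0.773, -0.001, -0.002]
contact_force: [-2.5, -8.6, 4.5]
opening: 0.202
```

```bash
python3 -c "
from h import *
avg()"
```

```text
clk 19.37 th 173.17 r 57.4 T 0.475 (sd 0.015) ang -101.1 z 0.0766 leverq~1.250
```

The lag and torque are starting to grow, so single steps from here.

Emit:
send_rows:
  series:
    - {"delta_pos": [-0.25,-0.01,0],"turn": 2.5,"jaw": 0.8}
    - {"delta_pos": [-0.25,-0.01,0],"turn": 2.5,"jaw": 0.8}

```text
clock: 19.53
tool_pos: [0.4988, 0.0036, 0.0766]
eef_rot: [-0.618, 0.786, -0.001, -0.002]
contact_force: [-3.3, -8.5, 4.5]
opening: 0.202
```

```bash
python3 -c "
from h import *
avg(6)"
```

```text
clk 19.83 th 170.92 r 57.4 T 0.507 (sd 0.026) ang -103.6 z 0.0766 leverq~1.290
```

Emit:
send_rows:
  series:
    - {"delta_pos": [-0.25,-0.01,0],"turn": 2.5,"jaw": 0.8}
    - {"delta_pos": [-0.25,-0.01,0],"turn": 2.5,"jaw": 0.8}

```text
clock: 20.0
tool_pos: [0.4992, 0.0058, 0.0766]
eef_rot: [-0.6, 0.8, -0.001, -0.002]
contact_force: [-2.5, -9.0, 4.1]
opening: 0.204
```

```bash
python3 -c "
from h import *
avg(6)"
```

```text
clk 20.30 th 168.68 r 57.4 T 0.541 (sd 0.026) ang -106.1 z 0.0766 leverq~1.329
```

Emit:
send_rows:
  series:
    - {"delta_pos": [-0.15,0,0],"turn": 1.5,"jaw": 0.8}
    - {"delta_pos": [-0.15,0,0],"turn": 1.5,"jaw": 0.8}

```text
clock: 20.47
tool_pos: [0.4994, 0.0069, 0.0766]
eef_rot: [-0.59, 0.807, -0.001, -0.003]
contact_force: [-4.5, -8.9, 4.1]
opening: 0.201
```

```bash
python3 -c "
from h import *
avg(8)"
```

```text
clk 20.87 th 167.56 r 57.4 T 0.573 (sd 0.024) ang -107.6 z 0.0766 leverq~1.348
```

Emit:
send_rows:
  series:
    - {"delta_pos": [-0.1,0,0],"turn": 1,"jaw": 0.8}
    - {"delta_pos": [-0.1,0,0],"turn": 1,"jaw": 0.8}

```text
clock: 21.03
tool_pos: [0.4996, 0.0076, 0.0766]
eef_rot: [-0.583, 0.812, -0.001, -0.003]
contact_force: [-4.1, -9.6, 5.0]
opening: 0.204
```

```bash
python3 -c "
from h import *
avg(10)
cv2.imwrite('pics/w9.png',vision.snapshot('wrist'))"
```

```text
clk 21.53 th 166.84 r 57.4 T 0.596 (sd 0.027) ang -108.6 z 0.0766 leverq~1.361
```

View pics/w9.png

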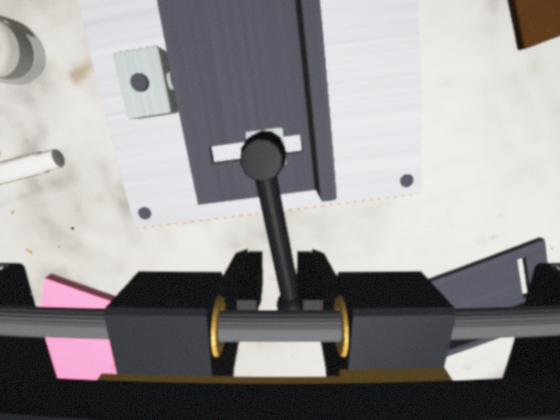

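```bash
python3 - <<'E'
import cv2
im=cv2.imread("pics/w9.png")[30:160,100:330]
cv2.imwrite("pics/w9c.png",cv2.resize(im,None,fx=3.4,fy=3.4,interpolation=cv2.INTER_CUBIC))
E
```

```text
(no output)
```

View pics/w9c.png

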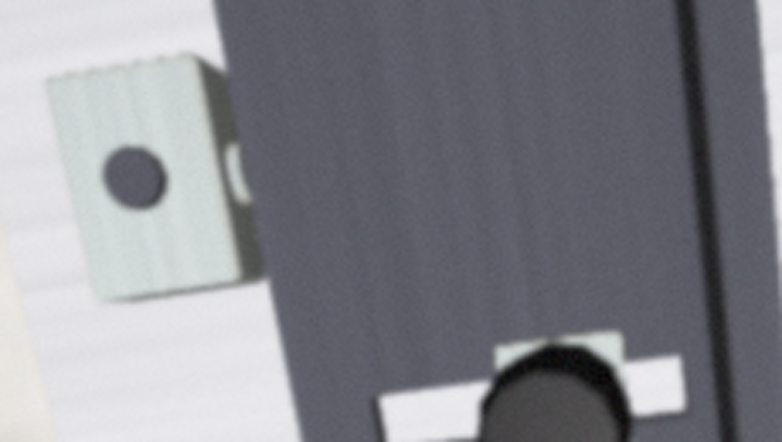

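The crop shows the foot edge touching the button at about (245,180), and the lever is clearly tighter (0.44 → 0.60 Nm). I'll back off the push, open and rise clear.

Emit:
send_rows:
  series:
    - {"delta_pos": [0.2,0,0],"turn": 0,"jaw": 0.8}
    - {"delta_pos": [0.4,0,0],"turn": 0,"jaw": 0.8}
    - {"delta_pos": [0.5,0,0],"turn": 0,"jaw": 0.8}
    - {"delta_pos": [0.6,0,0],"turn": 0,"jaw": 0.7}
    - {"delta_pos": [0.6,0,0],"turn": 0,"jaw": 0.6}
    - {"delta_pos": [0.6,0,0],"turn": 0,"jaw": 0.55}
    - {"delta_pos": [0.6,0,0],"turn": 0,"jaw": 0.55}
    - {"delta_pos": [0.6,0,-1],"turn": 0,"jaw": 0.55}

```text
clock: 22.25
tool_pos: [0.4992, 0.0071, 0.0848]
eef_rot: [-0.586, 0.811, 0.001, -0.001]
contact_force: [0.4, 0.0, 0.0]
opening: 0.449
```

Emit:
send_rows:
  series:
    - {"delta_pos": [0,0,-2],"turn": 0,"jaw": 0.55}
    - {"delta_pos": [0,0,-5],"turn": 0,"jaw": 0.55}
    - {"delta_pos": [0,0,-8],"turn": 0,"jaw": 0.55}
    - {"delta_pos": [0,0,-11],"turn": 0,"jaw": 0.55}
    - {"delta_pos": [0,0,-12],"turn": 0,"jaw": 0.55}
    - {"delta_pos": [0,0,-12],"turn": 0,"jaw": 0.55}
    - {"delta_pos": [0,0,-12],"turn": 0,"jaw": 0.55}

```text
clock: 22.83
tool_pos: [0.5, 0.0069, 0.2064]
eef_rot: [-0.586, 0.811, -0.0, 0.001]
contact_force: [0.3, -1.1, -0.5]
opening: 0.449
```

```bash
python3 - <<'E'
from h import *
p=cam("wrist");im=vision.snapshot("wrist"); cv2.imwrite("pics/w10.png",im); go([0,0,0])
import pickle;pickle.dump(p,open("p10.pkl","wb"))
cv2.imwrite("pics/s10.png",vision.snapshot("scene"))
E
```

```text
clock 22.88 tool [0.4993 0.0069 0.2055] ang -108.31 F [-0.1   0.02 -0.72] open 0.449
delta cm [16.34 47.18 20.58] turn None yaxis tilt [-0.001  0.    -1.   ]
```

View pics/w10.png

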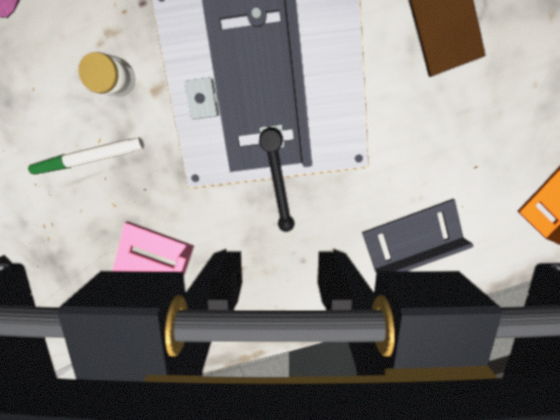

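View pics/s10.png

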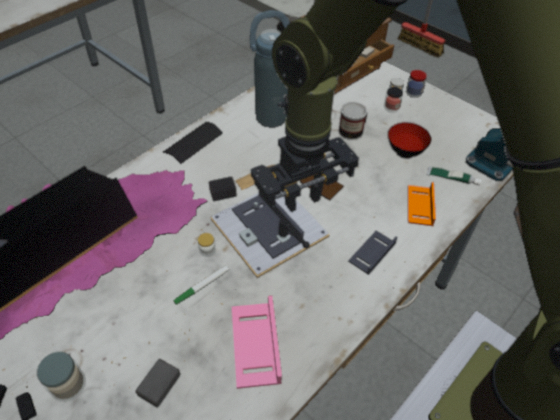

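The wrist view shows the lever at rest, hub at (271,139) and ball at (286,224), with the fence against the stop at (216,98). The jar, pen, sanding block and panel look unmoved. Final check of the lever angle and gap from this picture:

```bash
python3 - <<'E'
from h import *
import pickle;p=pickle.load(open("p10.pkl","rb"))
B=ray([[286,224]],p,.073)[0]; H=ray([[271,140]],p,.078)[0]
for h in (A,H[:2]):
    d=B[:2]-h; print(np.degrees(np.arctan2(d[1],d[0]))%360, np.hypot(*d), np.radians(248.6-np.degrees(np.arctan2(d[1],d[0]))%360))
im=cv2.imread("pics/w10.png")[50:190,150:330]
cv2.imwrite("pics/w10c.png",cv2.resize(im,None,fx=4,fy=4,interpolation=cv2.INTER_CUBIC))
E
```

```text
170.8862042958654 0.07585667928468942 1.3563616092593735
171.54247833595187 0.07726669673743396 1.3449074664644995
```

View pics/w10c.png

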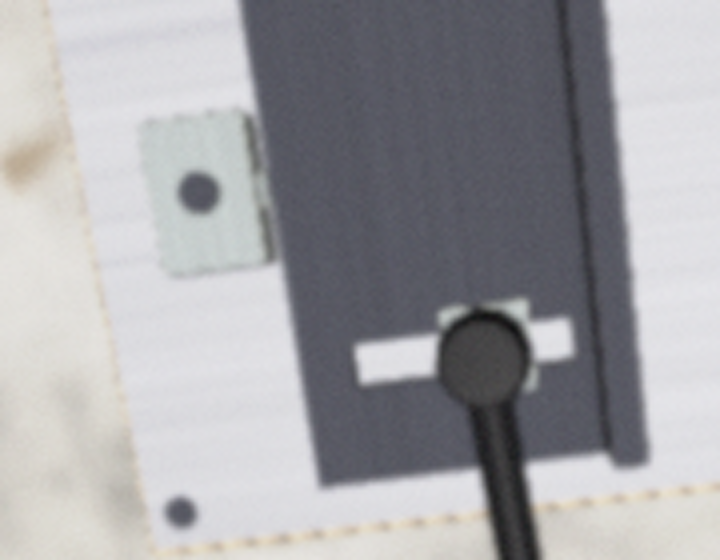

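The lever stayed at about 1.36 rad, the fence is up against the button, and the gripper is clear.

```bash
python3 -c "
from h import *
print(order.finish_job())"
```

```text
the job is handed in; nothing more can be done
None
```

The fence is against the stop and clamped, and the job is handed in. No verdict was reported.

- **Fence:** I gripped its wall and slid it about 19 mm until it stalled on the stop. The push rose from about 5 N sliding to about 9 N, so about 4 N was on the stop. The last close picture shows the foot's edge against the button.
- **Clamp:** I swung the lever to about 1.36 rad; the final picture puts it at 1.34–1.36 rad. The turning torque rose from about 0.44 Nm free to 0.60 Nm.
- **Pad load:** It is not measured directly, and my two estimates disagree. The torque rise gives about 36 N; the angle past first contact (about 1.23 rad) gives about 60 N. Both are within the 25–80 N range.
- **Surroundings:** The jar, pen, sanding block and panel looked unmoved in the final pictures. The spatula was mostly hidden by the arm, so I did not check it at the end. The gripper stands clear, about 12 cm above the lever.

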